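# Make up two board-repair kits

### The arm

A 7-joint arm with a two-finger parallel gripper is mounted at the origin on the work surface. World frame = base frame: x ahead of the robot, y to its left, z up, the work surface at z = 0. Lengths are in m, angles in rad, forces in N, time in s.
With the tool pointing down it reaches from about 0.4 to 0.875 m from the base axis. Payload 19.3 kg.
Tool frame: the origin (TCP) lies midway between the tips of the shut fingers; the grasp point (between the pads) lies 19 mm behind it; z points along the fingers, y is the direction in which the jaws open and shut (so a half turn about z gives the same grasp; the last joint's range is limited). The gripper opens to 85 mm and grips with 20 to 120 N. Pads are 22 mm wide; open, the fingers measure 114 mm over their backs; the gripper's body (76 mm by 85 mm) begins 54 mm behind the grasp point. The pads swing forward as they close: fully open they stand 13 mm farther back than shut.
Start: joints at [-1.256, 0.521, -0.036, 1.599, 0.021, 1.021, -0.113], TCP at [0.235, 0.579, 0.231] pointing down, gripper open.
Joint ranges: [-2.91, 2.91], [-0.3, 2.13], [-1.5, 1.42], [0.17, 2.43], [-1.26, 4.41], [0.16, 1.93], [-2.52, 2.52]. Speed limits (rad/s): [1.89, 1.89, 2.39, 2.39, 3.01, 3.01, 3.01].

### API

Orientations are given as [roll, pitch, yaw] about the fixed x, y, z axes, in that order (R = Rz(yaw) Ry(pitch) Rx(roll)).
In Python, from workcell import bot, eyes gives the robot as it stands. The module is installed in compiled form; this text tells all that it offers.
- The arm moves only by the shell command python3 -m jog 'ROWS' [FORCE]. ROWS is JSON, a list of rows, each an object with "delta_pos": the shift along the world's x, y, z in mm, a list of three; "spin": the turn about the world's z in rad; "claw": the closure, from 0 (fully open) to 1 (shut). In form: [{"delta_pos": [tx, ty, tz], "spin": spin, "claw": claw}, ...]. A call has 1 to 8 rows; each row is the pose to reach, as a shift and turn from the pose measured when the call began; what a row does not reach only later rows make up. A row lasts 1/10 s, in which the tool goes at most 50 mm and 8.59 degrees, less where a joint would pass 70% of its speed; a pose out of reach is approached as far as the arm can. A call with a gripper value outside its range is refused whole. The fingers move at their own pace and stop on an object; FORCE is the grip in N (left out, the last holds). Time passes only in rows, so rows that repeat a pose let the fingers close. It gives the time, the measured TCP pose, the force and the opening at its end, in the units of the state.
- bot.observe(): the state, without advancing time (a new reading comes with each control period).
- eyes.grab_frame(name): name is "scene" or "top"; returns the picture (400x640x3 uint8, blue, green, red); there is no depth.
- eyes.camera_params(name): a dict with "fx", "fy", "cx", "cy" (pixels), "k1" (the pictures are not rectified: a ray, as slopes to the right and down, at radius r is drawn at 1 + k1 r^2 times it, then the intrinsics apply), "origin" and "attitude" of the camera in the world. Camera axes: x right, y up, looking along -z (the intrinsics and any distortion apply to the point x, -y, -z); pixel columns grow to the right and rows downward; lengths in m; the calibration is good to about 2 mm. A picture is of the moment at which its call begins. camera_params takes no time and is no camera call.
- bot.job_done(): hands the job in, once; it reports no verdict.
The state is a dict: "clock": time; "qpos": joint angles; "qd": joint speeds; "joint_efforts": joint torques, N m; "position": TCP position; "tool_rot": TCP orientation; "force": force on the tool from outside, world axes, zero at the start; "moment": the same for the moment, N m; "grip_width": finger opening in m.
Only numpy, scipy, OpenCV 4.12 (cv2) and the standard library are available. Lean on these libraries where they do the work, as an engineer would, in place of code of your own. Each camera call takes 0.05 s, during which the arm holds its last target. There are 200 camera calls.

### The job

Make up the two repair kits from the electronic parts standing on the grey mat: the big black capacitor and the green terminal block go in the blue tray, the smaller red capacitor and the finned aluminium heat sink in the yellow tray. Put one part in each compartment (either one will do), standing upright as it stood on the mat and resting flat on the tray's floor. Leave the copper-wound transformer and the white relay standing where they are.

Things in the scene. Friction and masses are not known exactly. Their poses are not given: they have to be found in the camera images.
- big_capacitor: Big capacitor: upright black cylinder with a silver top, diameter 35 mm, 50 mm tall, about 60 g, loose. Origin: centre of its underside; z up.
- small_capacitor: Smaller capacitor: upright red cylinder with a silver top, diameter 25 mm, 42 mm tall, about 30 g, loose. Origin: centre of its underside; z up.
- terminal_block: Green screw terminal block with four steel screws in a row on top: a box 48 mm along its x, 22 mm along its y, 42 mm tall, about 50 g, loose. Origin: centre of its underside; z up.
- heat_sink: Aluminium heat sink with upright fins: its outline is a box 42 mm along its x, 26 mm along its y, 42 mm tall, about 70 g, loose. It can be gripped across its y as if solid. Origin: centre of its underside; z up.
- transformer: Small transformer with dark ferrite core and copper winding, to be left alone: 44 mm along its x, 34 mm along its y, 40 mm tall, loose. Origin: centre of its underside; z up.
- relay: White relay with black foot, to be left alone: 30 x 30 mm, 40 mm tall, loose. Origin: centre of its underside; z up.
- blue_tray: Blue kit tray, a shallow open box fixed to the bench, 152 mm along its x by 78 mm along its y, 16 mm high overall. Walls and floor are 4 mm thick. One 4 mm cross wall, as high as the rim, splits it into two equal compartments, each 70 x 70 mm inside, 12 mm deep, centred at x = +37 mm and x = -37 mm, y = 0 of the tray; their floor is at z = 4 mm. Origin: centre of the tray's underside; z up.
- yellow_tray: Yellow kit tray, a shallow open box fixed to the bench, 152 mm along its x by 78 mm along its y, 16 mm high overall. Walls and floor are 4 mm thick. One 4 mm cross wall, as high as the rim, splits it into two equal compartments, each 70 x 70 mm inside, 12 mm deep, centred at x = +37 mm and x = -37 mm, y = 0 of the tray; their floor is at z = 4 mm. Origin: centre of the tray's underside; z up.

How it is judged:
By the outcome, as a careful person would: the job done as asked, in the order asked, and still so for the second after the job is handed in, with the robot touching nothing.
It also fails if it takes over 104 s, if anything falls off the work surface, if the arm or the gripper's body presses on something with over 40 N, if the wrist force passes 120 N, or if a joint passes its speed limit or range.

## Working session

There is one attempt and no reset: what is moved stays moved. The work goes in short steps, Python scripts to look and compute and a shell command to move; the robot and the scene stay as the last step left them, time stands still between calls to the robot, and variables do not carry over. Pictures are saved under pics/ and viewed, about 12 in all and at most 16, crops included, and the job is handed in when it is done.

```bash
mkdir -p pics
python3 - <<'E'
from workcell import bot, eyes
import cv2
for n in("scene","top"):
    cv2.imwrite(f"pics/{n}0.png",eyes.grab_frame(n)); print(n,eyes.camera_params(n))
print(bot.observe())
E
```

```text
scene {'fx': 374.84232237994615, 'fy': 374.84232237994615, 'cx': 320.81869485407145, 'cy': 198.39711407485177, 'k1': -0.07552302186996959, 'origin': array([0.9703444 , 0.33033035, 0.44760455]), 'attitude': array([ 0.91406048, -0.00719432,  2.20224273])}
top {'fx': 492.60480670628556, 'fy': 492.60480670628556, 'cx': 314.4986751421003, 'cy': 206.77092811477226, 'k1': -0.004011337560330685, 'origin': array([0.44611827, 0.00845362, 1.08201722]), 'attitude': array([ 0.08814952,  0.00735166, -1.54897917])}
{'clock': 0.1, 'qpos': array([-1.25616055,  0.52194177, -0.03637812,  1.59990097,  0.02123311,
        1.02112483, -0.11278093]), 'qd': array([ 7.21360828e-04,  7.04466627e-05, -1.88171512e-03, -2.30421774e-04,
        9.94381172e-05, -3.30437259e-04, -2.16531541e-04]), 'joint_efforts': array([ 4.66878773e-03, -9.28481269e+01,  1.98474728e+00, -3.70519853e+01,
        1.82919303e-02,  5.42921189e-03,  1.26219129e-05]), 'position': array([0.23453392, 0.57901976, 0.23080853]), 'tool_rot': array([-3.14060650e+00,  7.16585335e-05,  2.75682536e+00]), 'force': array([ 0.12214777,  0.00418775, -0.30384243]), 'moment': array([0.01200081, 0.02212682, 0.03097988]), 'grip_width': 0.08552668446509408}
```

View pics/scene0.png

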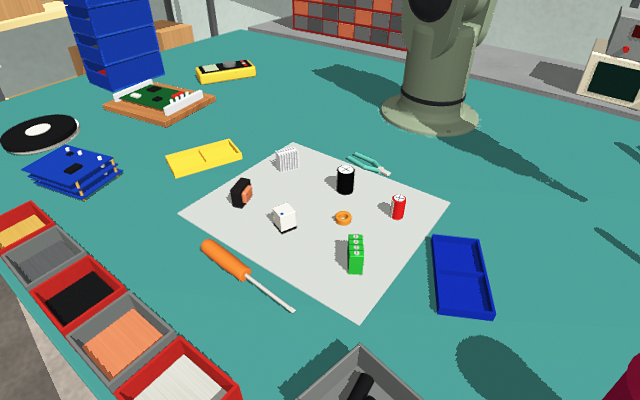

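View pics/top0.png

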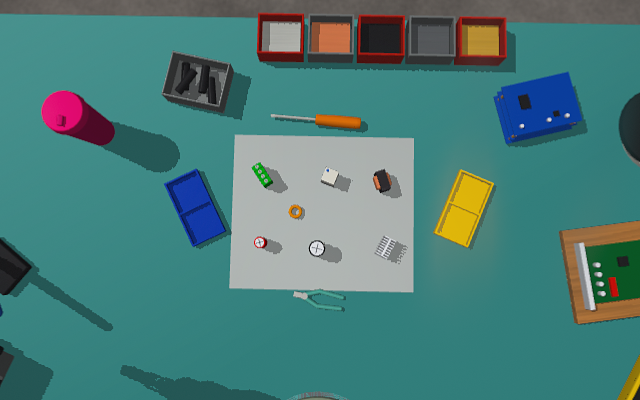

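```bash
cat > h.py <<'E'
from workcell import bot, eyes
import cv2, numpy as np
from scipy.spatial.transform import Rotation as Ro
def ray(n,uv):
    p=eyes.camera_params(n); K=np.array([[p['fx'],0,p['cx']],[0,p['fy'],p['cy']],[0,0,1.]])
    s=cv2.undistortPoints(np.array(uv,float).reshape(-1,1,2),K,np.array([p['k1'],0,0,0]))[:,0]
    d=np.c_[s[:,0],-s[:,1],-np.ones(len(s))]@Ro.from_euler('xyz',p['attitude']).as_matrix().T
    return p['origin'],d
def plane(n,uv,z):
    o,d=ray(n,uv); return o+d*((z-o[2])/d[:,2])[:,None]
def tri(uvt,uvs):
    o1,d1=ray('top',uvt);o2,d2=ray('scene',uvs);out=[]
    for a,b in zip(d1,d2):
        t=np.linalg.lstsq(np.c_[a,-b],o2-o1,rcond=None)[0]; p,q=o1+a*t[0],o2+b*t[1]
        out.append(np.r_[(p+q)/2,np.linalg.norm(p-q)])
    return np.array(out)
def blobs(im,lo,hi,box,amin=8):
    x0,y0,x1,y1=box; m=cv2.inRange(cv2.cvtColor(im,cv2.COLOR_BGR2HSV)[y0:y1,x0:x1],lo,hi)
    c,_=cv2.findContours(m,cv2.RETR_EXTERNAL,cv2.CHAIN_APPROX_NONE)
    return [k+[x0,y0] for k in sorted(c,key=cv2.contourArea)[::-1] if cv2.contourArea(k)>=amin]
E
python3 - <<'E'
from h import *
t=cv2.imread('pics/top0.png');s=cv2.imread('pics/scene0.png')
cv2.imwrite('pics/tc.png',cv2.resize(t[150:275,235:415],None,fx=4.4,fy=4.4,interpolation=cv2.INTER_CUBIC))
cv2.imwrite('pics/sc.png',cv2.resize(s[135:285,215:415],None,fx=4,fy=4,interpolation=cv2.INTER_CUBIC))
for n,im,bb,yb,gb in(('top',t,(155,160,235,255),(425,160,505,255),(235,140,300,200)),('scene',s,(420,225,505,330),(155,130,250,190),(330,220,380,290))):
  for nm,lo,hi,b in(('blue',(100,100,40),(130,255,255),bb),('yel',(20,100,60),(35,255,255),yb),('green',(45,100,60),(75,255,255),gb),('red',(0,120,60),(6,255,255),(240,180,420,260))):
    k=blobs(im,lo,hi,b)
    if not k: print(n,nm,'none');continue
    r=cv2.minAreaRect(k[0]); q=cv2.approxPolyDP(cv2.convexHull(k[0]),4,True)[:,0]
    print(n,nm,[np.round(v,1).tolist() if not isinstance(v,float) else round(v,1) for v in r],q.tolist())
    if n=='top' and nm in('blue','yel'):
      P=plane('top',cv2.boxPoints(r),.016);print(np.round(P*1000,1).tolist())
E
```

```text
top blue [[194.3, 207.0], [70.5, 37.4], 65.2] [[196, 168], [225, 231], [192, 246], [164, 183]]
[[585.7, 351.9, 16.0], [621.8, 279.0, 16.0], [482.9, 208.8, 16.0], [447.5, 281.0, 16.0]]
top yel [[463.3, 207.8], [38.2, 70.3], 22.4] [[460, 169], [493, 183], [467, 247], [433, 232]]
[[488.6, -236.9, 16.0], [631.7, -295.3, 16.0], [601.2, -372.0, 16.0], [458.9, -312.9, 16.0]]
top green [[261.7, 174.8], [25.0, 10.3], 56.3] [[259, 162], [272, 182], [266, 187], [252, 169]]
top red [[264.3, 242.7], [3.7, 9.1], 7.1] [[263, 238], [262, 247]]
scene blue [[462.6, 277.4], [92.2, 58.5], 84.6] [[432, 234], [479, 240], [495, 310], [492, 321], [437, 314]]
scene yel [[203.7, 157.0], [24.9, 73.9], 74.1] [[241, 153], [241, 159], [179, 177], [165, 156], [226, 139]]
scene green [[355.5, 254.0], [40.0, 15.0], 90.0] [[358, 234], [361, 274], [348, 273], [349, 234]]
scene red [[398.5, 207.5], [23.0, 13.0], 90.0] [[404, 196], [402, 217], [394, 219], [392, 197]]
```

View pics/tc.png

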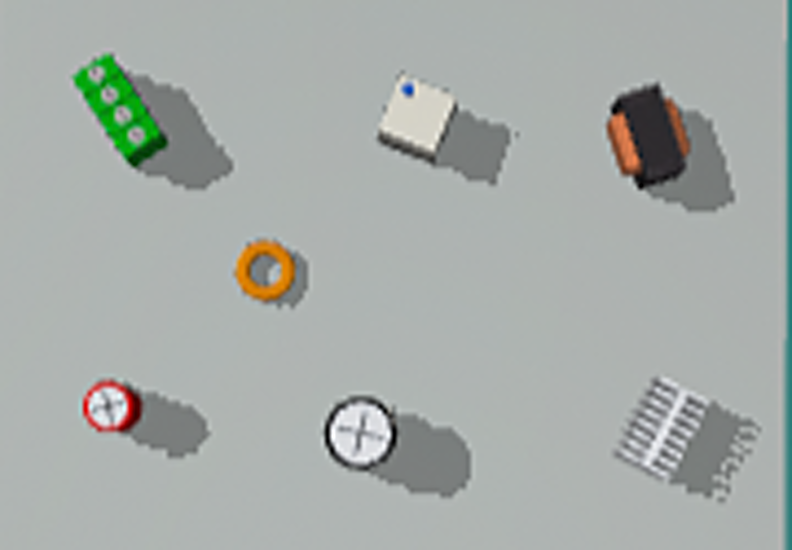

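View pics/sc.png

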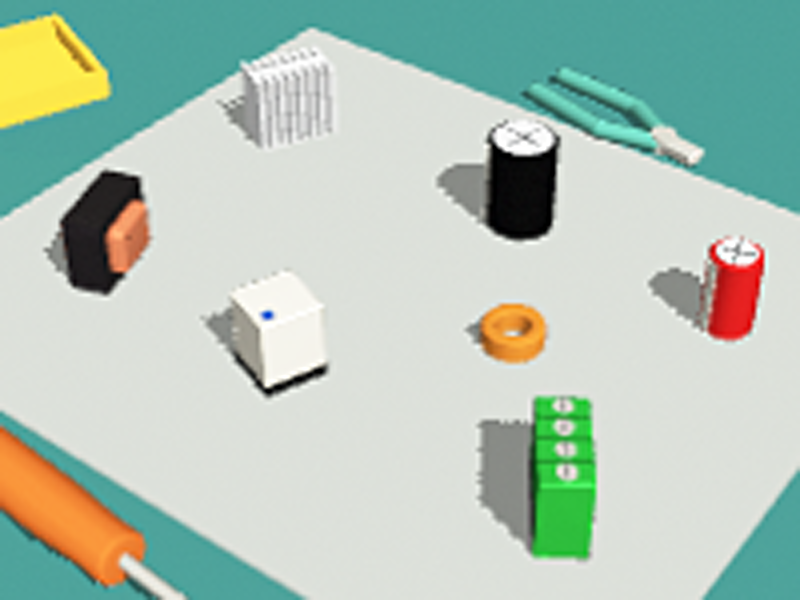

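```bash
python3 - <<'E'
from h import *
t=cv2.imread('pics/top0.png');s=cv2.imread('pics/scene0.png')
T=lambda a:(np.array(a,float)+.5)/4.4-.5+[235,150]
S=lambda a:(np.array(a,float)+.5)/4-.5+[215,135]
for n,im,bx in(('top',t,[(305,236,329,260),(252,234,267,250)]),('scene',s,[(335,160,356,178),(391,192,407,204)])):
  for b in bx:
    x0,y0,x1,y1=b;big=cv2.resize(im[y0:y1,x0:x1],None,fx=8,fy=8,interpolation=cv2.INTER_CUBIC)
    hsv=cv2.cvtColor(big,cv2.COLOR_BGR2HSV); print(n,b,'bright mask centres:',end=' ')
    m=cv2.inRange(hsv,(0,0,228),(180,40,255)); c,_=cv2.findContours(m,0,1)
    k=cv2.convexHull(max(c,key=cv2.contourArea)); (x,y),w,a=cv2.fitEllipse(k); print(round(x/8-.5+x0,2),round(y/8-.5+y0,2),w)
print('eye',T([(360,432),(110,407)]),S([(523,138),(738,252)]))
r=lambda a:np.round(np.array(a)*1000,1).tolist()
print('caps',r(tri(T([(360,432),(110,407)]),S([(523,138),(738,252)]))))
P=tri(T([(97,74),(136,135)]),S([(567,472),(564,406)]));d=P[0]-P[1];print('screws',r(P),r(P.mean(0)),'yaw',np.arctan2(d[1],d[0]))
P=tri(T([(655,377),(615,453)]),S([(265,88),(240,65)]));print('sink',r(P))
P=plane('top',T([(655,377),(708,404),(663,481),(615,453)]),.042);d=P[0]-P[3];print('sink',r(P),r(P.mean(0)),np.arctan2(d[1],d[0]))
P=plane('top',T([(693,397),(645,471)]),.042);d=P[0]-P[1];print('spine',r(P),r(P.mean(0)),np.arctan2(d[1],d[0]))
# tray rims in two views (outer top corners)
print('blue far/near corners',r(tri([(164,183),(192,246)],[(492,313),(437,305)])), 'yel', r(tri([(493,183),(467,247)],[(165,156),(226,139)])))
E
python3 - <<'E'
import cv2
t=cv2.imread('pics/scene0.png')
import numpy as np
a=cv2.resize(t[225:330,415:515],(400,420),interpolation=2);b=cv2.resize(t[130:235,155:255],(400,420),interpolation=2)
cv2.imwrite('pics/trays.png',np.hstack([a,b]))
E
```

```text
top (305, 236, 329, 260) bright mask centres: 316.42 247.85 (100.68649291992188, 104.5182113647461)
top (252, 234, 267, 250) bright mask centres: 261.85 243.2 (17.243013381958008, 38.51420211791992)
scene (335, 160, 356, 178) bright mask centres: 345.35 168.52 (72.41019439697266, 112.71463012695312)
scene (391, 192, 407, 204) bright mask centres: 396.86 196.53 (45.24827194213867, 59.6366081237793)
eye [[316.43181818 247.79545455]
 [259.61363636 242.11363636]] [[345.375 169.125]
 [399.125 197.625]]
caps [[451.1, 12.4, 51.5, 0.7], [460.2, 132.8, 43.1, 1.7]]
screws [[621.2, 143.7, 43.9, 0.9], [591.8, 123.9, 44.0, 0.9]] [606.5, 133.8, 44.0, 0.9] yaw 0.5919956674583426
sink [[480.1, -127.9, 42.7, 1.4], [460.3, -128.2, 46.0, 49.8]]
sink [[480.6, -128.5, 42.0], [468.3, -153.9, 42.0], [431.2, -132.8, 42.0], [444.0, -109.8, 42.0]] [456.0, -131.3, 42.0] -0.472386844781831
spine [[471.4, -146.8, 42.0], [435.7, -124.2, 42.0]] [453.6, -135.5, 42.0] -0.563763365392921
blue far/near corners [[585.5, 346.1, 18.2, 3.6], [464.8, 287.4, -142.3, 72.9]] yel [[599.9, -368.7, 16.2, 0.9], [462.2, -314.3, 15.2, 5.9]]
```

View pics/trays.png

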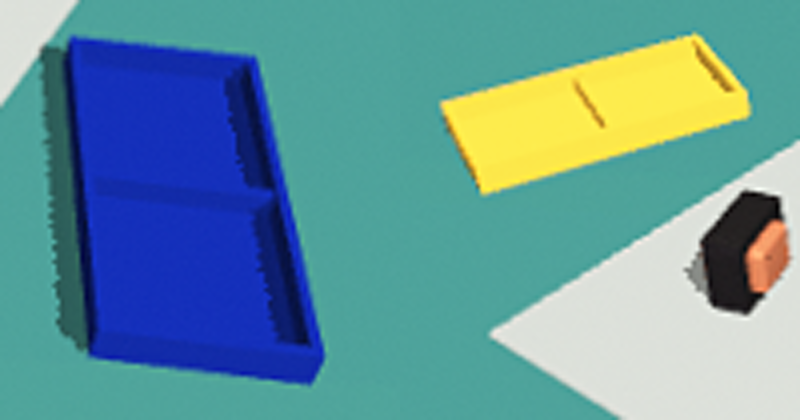

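```bash
python3 -m jog '[{"delta_pos":[28,-36,0],"spin":0,"claw":0},{"delta_pos":[56,-72,0],"spin":0,"claw":0},{"delta_pos":[85,-109,-5],"spin":0,"claw":0},{"delta_pos":[113,-145,-10],"spin":0,"claw":0},{"delta_pos":[141,-181,-15],"spin":0,"claw":0},{"delta_pos":[169,-217,-20],"spin":0,"claw":0},{"delta_pos":[197,-253,-25],"spin":0,"claw":0},{"delta_pos":[225,-289,-30],"spin":0,"claw":0}]' 40
```

```text
clock: 0.9
position: [0.4603, 0.2884, 0.2005]
tool_rot: [-3.14, -0.0, 2.757]
force: [0.4, 0.7, 0.9]
grip_width: 0.0853
```

```bash
python3 -m jog '[{"delta_pos":[-1,-40,-15],"spin":0,"claw":0},{"delta_pos":[-3,-80,-30],"spin":0,"claw":0},{"delta_pos":[-5,-120,-45],"spin":0,"claw":0},{"delta_pos":[-6,-160,-60],"spin":0,"claw":0},{"delta_pos":[-7,-200,-75],"spin":0,"claw":0},{"delta_pos":[-8,-240,-90],"spin":0,"claw":0},{"delta_pos":[-9,-276,-100],"spin":0,"claw":0},{"delta_pos":[-9,-276,-100],"spin":0,"claw":0}]'
python3 - <<'E'
from h import *
s=eyes.grab_frame('scene');t=eyes.grab_frame('top')
cv2.imwrite('pics/a.png',np.hstack([cv2.resize(s[60:260,250:450],(400,400)),cv2.resize(t[150:350,210:410],(400,400))]))
o=bot.observe();print(o['position'],o['qpos'])
E
```

```text
clock: 1.7
position: [0.4501, 0.0078, 0.0994]
tool_rot: [-3.138, -0.002, 2.751]
force: [-0.2, 1.7, -0.0]
grip_width: 0.0852
[0.45117764 0.01186233 0.10033907] [-0.18556281  0.46818407  0.03470908  2.15531567 -0.0297323   0.51975053
  1.05562225]
```

View pics/a.png

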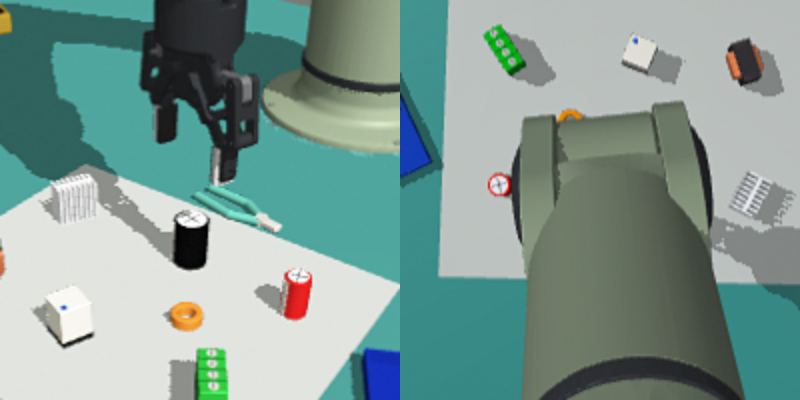

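```bash
python3 -m jog '[{"delta_pos":[0,0,-25],"spin":0,"claw":0},{"delta_pos":[0,0,-50],"spin":0,"claw":0},{"delta_pos":[0,0,-70],"spin":0,"claw":0},{"delta_pos":[0,0,-82],"spin":0,"claw":0},{"delta_pos":[0,0,-82],"spin":0,"claw":0},{"delta_pos":[0,0,-82],"spin":0,"claw":0.3},{"delta_pos":[0,0,-82],"spin":0,"claw":0.7},{"delta_pos":[0,0,-82],"spin":0,"claw":1}]' 40; python3 -m jog '[{"delta_pos":[0,0,0],"spin":0,"claw":1},{"delta_pos":[0,0,0],"spin":0,"claw":1},{"delta_pos":[0,0,0],"spin":0,"claw":1},{"delta_pos":[0,0,0],"spin":0,"claw":1}]' 40
```

```text
clock: 2.6
position: [0.4516, 0.012, 0.0191]
tool_rot: [-3.141, 0.001, 2.755]
force: [1.0, 0.7, 0.2]
grip_width: 0.044
clock: 3.0
position: [0.452, 0.012, 0.0195]
tool_rot: [-3.141, 0.001, 2.755]
force: [-0.8, 0.2, 9.5]
grip_width: 0.0335
```

```bash
python3 -m jog '[{"delta_pos":[0,0,10],"spin":0,"claw":1},{"delta_pos":[0,0,30],"spin":0,"claw":1},{"delta_pos":[0,0,55],"spin":0,"claw":1},{"delta_pos":[2,10,80],"spin":0,"claw":1},{"delta_pos":[6,30,90],"spin":0,"claw":1},{"delta_pos":[12,60,90],"spin":0,"claw":1},{"delta_pos":[18,90,90],"spin":0,"claw":1},{"delta_pos":[24,120,90],"spin":0,"claw":1}]' && python3 -m jog '[{"delta_pos":[6,30,0],"spin":0,"claw":1},{"delta_pos":[12,60,0],"spin":0,"claw":1},{"delta_pos":[18,90,0],"spin":0,"claw":1},{"delta_pos":[23,115,0],"spin":0,"claw":1},{"delta_pos":[27,135,0],"spin":0,"claw":1},{"delta_pos":[27,135,0],"spin":0,"claw":1}]'
python3 - <<'E'
from h import *
s=eyes.grab_frame('scene');t=eyes.grab_frame('top')
cv2.imwrite('pics/b.png',np.hstack([cv2.resize(s[150:350,330:530],(400,400)),cv2.resize(t[130:330,110:310],(400,400))]))
o=bot.observe();print(o['position'],o['grip_width'])
E
```

```text
clock: 3.8
position: [0.4761, 0.1332, 0.1104]
tool_rot: [3.141, 0.002, 2.755]
force: [-0.1, -0.9, -0.8]
grip_width: 0.0335
clock: 4.4
position: [0.5029, 0.2711, 0.1109]
tool_rot: [3.14, 0.001, 2.758]
force: [-0.1, -0.3, -1.3]
grip_width: 0.0338
[0.50285561 0.26802818 0.11069249] 0.034321161963080965
```

View pics/b.png

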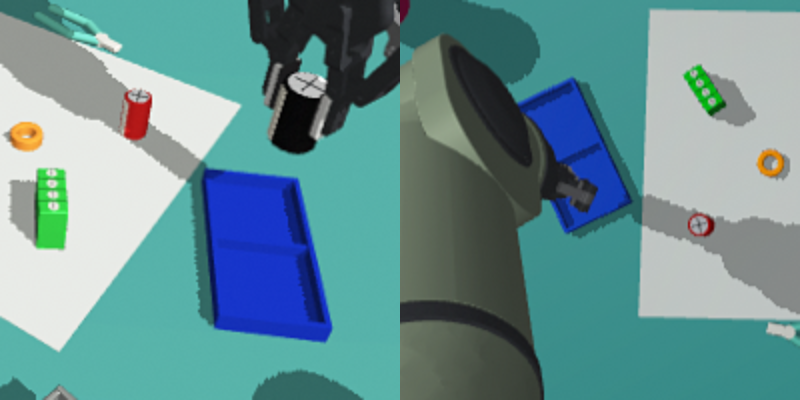

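```bash
python3 -m jog '[{"delta_pos":[0,-3,-20],"spin":0,"claw":1},{"delta_pos":[0,-3,-45],"spin":0,"claw":1},{"delta_pos":[0,-3,-65],"spin":0,"claw":1},{"delta_pos":[0,-3,-76],"spin":0,"claw":1},{"delta_pos":[0,-3,-82],"spin":0,"claw":1},{"delta_pos":[0,-3,-85],"spin":0,"claw":1},{"delta_pos":[0,-3,-86],"spin":0,"claw":1},{"delta_pos":[0,-3,-87],"spin":0,"claw":1}]'
```

```text
clock: 5.3
position: [0.5032, 0.2651, 0.0243]
tool_rot: [3.141, 0.002, 2.755]
force: [-0.2, -0.7, -0.6]
grip_width: 0.0341
```

```bash
python3 -m jog '[{"delta_pos":[0,0,-0.5],"spin":0,"claw":1},{"delta_pos":[0,0,-1],"spin":0,"claw":1},{"delta_pos":[0,0,-1],"spin":0,"claw":1}]'
```

```text
clock: 5.6
position: [0.5034, 0.2652, 0.0236]
tool_rot: [3.141, 0.003, 2.755]
force: [-0.2, 0.0, 2.4]
grip_width: 0.0339
```

```bash
python3 -m jog '[{"delta_pos":[0,0,0],"spin":0,"claw":0.5},{"delta_pos":[0,0,0],"spin":0,"claw":0.4},{"delta_pos":[0,0,0],"spin":0,"claw":0.35},{"delta_pos":[0,0,0],"spin":0,"claw":0.35},{"delta_pos":[0,0,15],"spin":0,"claw":0.35},{"delta_pos":[0,0,40],"spin":0,"claw":0.35},{"delta_pos":[0,0,70],"spin":0,"claw":0.3},{"delta_pos":[0,0,90],"spin":0,"claw":0}]'; python3 -m jog '[{"delta_pos":[13,-16,0],"spin":0.13,"claw":0},{"delta_pos":[26,-32,0],"spin":0.26,"claw":0},{"delta_pos":[39,-48,0],"spin":0.39,"claw":0},{"delta_pos":[52,-64,0],"spin":0.52,"claw":0},{"delta_pos":[65,-80,0],"spin":0.65,"claw":0},{"delta_pos":[78,-98,0],"spin":0.78,"claw":0},{"delta_pos":[91,-115,0],"spin":0.9,"claw":0},{"delta_pos":[103,-131,0],"spin":0.97,"claw":0}]'; python3 -m jog '[{"delta_pos":[0,0,0],"spin":0,"claw":0},{"delta_pos":[0,0,0],"spin":0,"claw":0}]';python3 - <<'E'
from h import *
s=eyes.grab_frame('scene');t=eyes.grab_frame('top')
cv2.imwrite('pics/c.png',np.hstack([cv2.resize(s[150:350,310:510],(400,400)),cv2.resize(t[130:330,110:310],(400,400))]))
o=bot.observe();print(o['position'],o['tool_rot'],o['qpos'])
E
```

```text
clock: 6.4
position: [0.5039, 0.2654, 0.1165]
tool_rot: [3.139, 0.004, 2.755]
force: [-0.2, -0.0, 0.6]
grip_width: 0.0723
clock: 7.2
position: [0.6076, 0.1332, 0.1177]
tool_rot: [3.14, 0.004, -2.554]
force: [0.2, 0.2, 0.2]
grip_width: 0.0856
clock: 7.4
position: [0.6078, 0.1328, 0.1185]
tool_rot: [3.14, 0.005, -2.556]
force: [0.8, 0.6, -0.3]
grip_width: 0.0851
[0.60725593 0.13402961 0.11821623] [ 3.13964137  0.00451581 -2.55421378] [-0.16986744  0.6529211  -0.20897311  1.69753151  0.17150521  0.8051882
  1.70246131]
```

View pics/c.png

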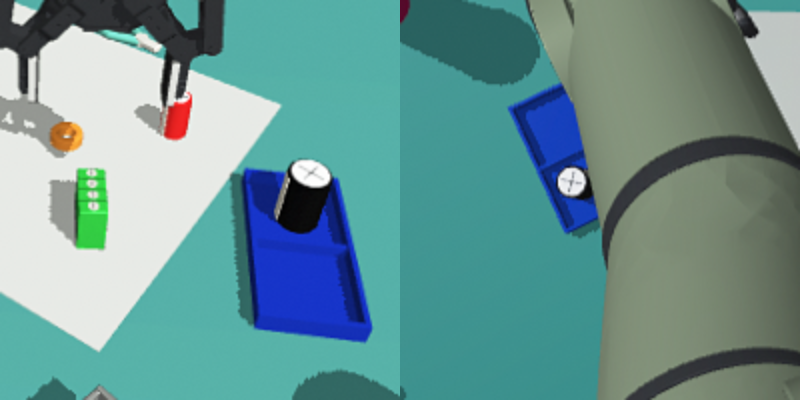

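```bash
python3 -m jog '[{"delta_pos":[-1,0,-30],"spin":0,"claw":0},{"delta_pos":[-1,0,-60],"spin":0,"claw":0},{"delta_pos":[-1,0,-85],"spin":0,"claw":0},{"delta_pos":[-1,0,-96],"spin":0,"claw":0},{"delta_pos":[-1,0,-102],"spin":0,"claw":0},{"delta_pos":[-1,0,-102],"spin":0,"claw":0.4},{"delta_pos":[-1,0,-102],"spin":0,"claw":0.7},{"delta_pos":[-1,0,-102],"spin":0,"claw":0.8}]' 40; python3 -m jog '[{"delta_pos":[0,0,0],"spin":0,"claw":1},{"delta_pos":[0,0,0],"spin":0,"claw":1},{"delta_pos":[0,0,0],"spin":0,"claw":1},{"delta_pos":[0,0,0],"spin":0,"claw":1},{"delta_pos":[0,0,0],"spin":0,"claw":1}]' 40
```

```text
clock: 8.3
position: [0.6068, 0.1342, 0.0173]
tool_rot: [3.14, 0.006, -2.554]
force: [-0.6, -0.3, -0.0]
grip_width: 0.0439
clock: 8.8
position: [0.6074, 0.1342, 0.0182]
tool_rot: [3.141, 0.007, -2.555]
force: [-1.6, -1.3, 8.5]
grip_width: 0.0215
```

```bash
python3 -m jog '[{"delta_pos":[0,0,10],"spin":0,"claw":1},{"delta_pos":[0,0,35],"spin":0,"claw":1},{"delta_pos":[0,0,65],"spin":0,"claw":1},{"delta_pos":[-3,15,80],"spin":0,"claw":1},{"delta_pos":[-10,45,80],"spin":0,"claw":1},{"delta_pos":[-17,75,80],"spin":0,"claw":1},{"delta_pos":[-25,105,80],"spin":-0.05,"claw":1},{"delta_pos":[-32,135,80],"spin":-0.11,"claw":1}]'; python3 -m jog '[{"delta_pos":[-5,20,0],"spin":0,"claw":1},{"delta_pos":[-7,28,0],"spin":0,"claw":1},{"delta_pos":[-7,28,-15],"spin":0,"claw":1},{"delta_pos":[-7,28,-30],"spin":0,"claw":1}]'
python3 - <<'E'
from h import *
s=eyes.grab_frame('scene');cv2.imwrite('pics/d.png',cv2.resize(s[150:350,330:530],(500,500)))
o=bot.observe();print(o['position'],o['tool_rot'],o['grip_width'])
E
```

```text
clock: 9.6
position: [0.5745, 0.2714, 0.0986]
tool_rot: [3.14, 0.007, -2.666]
force: [0.3, -0.0, -0.6]
grip_width: 0.0209
clock: 10.0
position: [0.5677, 0.2984, 0.0676]
tool_rot: [3.141, 0.007, -2.667]
force: [0.2, 0.9, -1.4]
grip_width: 0.0218
[0.56656008 0.29731052 0.0647269 ] [ 3.14100522  0.0036907  -2.66713343] 0.021225481562797802
```

View pics/d.png

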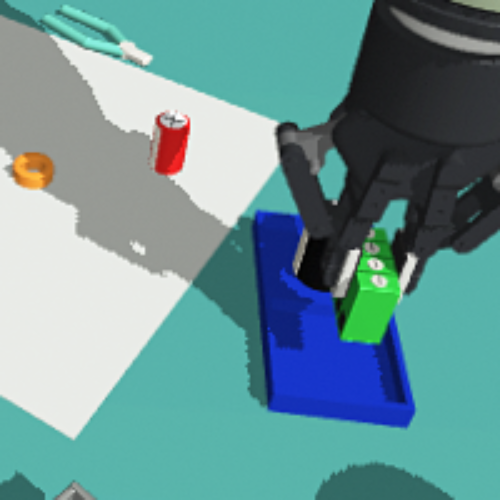

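```bash
python3 -m jog '[{"delta_pos":[2,1,-15],"spin":0,"claw":1},{"delta_pos":[2,1,-28],"spin":0,"claw":1},{"delta_pos":[2,1,-36],"spin":0,"claw":1},{"delta_pos":[2,1,-40],"spin":0,"claw":1},{"delta_pos":[2,1,-41.5],"spin":0,"claw":1},{"delta_pos":[2,1,-42.5],"spin":0,"claw":1},{"delta_pos":[2,1,-43],"spin":0,"claw":1},{"delta_pos":[2,1,-43],"spin":0,"claw":1}]'
```

```text
clock: 10.85
position: [0.5688, 0.2985, 0.0223]
tool_rot: [3.141, 0.004, -2.667]
force: [-2.1, -0.4, 4.2]
grip_width: 0.0211
```

```bash
python3 -m jog '[{"delta_pos":[0,0,0],"spin":0,"claw":0.7},{"delta_pos":[0,0,0],"spin":0,"claw":0.55},{"delta_pos":[0,0,0],"spin":0,"claw":0.5},{"delta_pos":[0,0,0],"spin":0,"claw":0.5},{"delta_pos":[0,0,10],"spin":0,"claw":0.5},{"delta_pos":[0,0,35],"spin":0,"claw":0.5},{"delta_pos":[0,0,65],"spin":0,"claw":0.4},{"delta_pos":[0,0,90],"spin":0,"claw":0}]'; python3 -m jog '[{"delta_pos":[-13,-20,0],"spin":-0.12,"claw":0},{"delta_pos":[-26,-40,0],"spin":-0.24,"claw":0},{"delta_pos":[-40,-60,0],"spin":-0.36,"claw":0},{"delta_pos":[-54,-82,0],"spin":-0.48,"claw":0},{"delta_pos":[-68,-104,0],"spin":-0.6,"claw":0},{"delta_pos":[-82,-126,0],"spin":-0.72,"claw":0},{"delta_pos":[-96,-147,0],"spin":-0.84,"claw":0},{"delta_pos":[-109,-166,0],"spin":-0.86,"claw":0}]'; python3 -m jog '[{"delta_pos":[0,0,0],"spin":0,"claw":0},{"delta_pos":[0,0,0],"spin":0,"claw":0}]';python3 - <<'E'
from h import *
s=eyes.grab_frame('scene');cv2.imwrite('pics/e.png',np.hstack([cv2.resize(s[120:320,310:510],(400,400)),cv2.resize(eyes.grab_frame('top')[130:330,110:310],(400,400))]))
o=bot.observe();print(o['position'],o['tool_rot'],o['qpos'])
E
```

```text
clock: 11.65
position: [0.569, 0.2986, 0.1145]
tool_rot: [3.141, 0.005, -2.667]
force: [0.5, 0.2, 0.3]
grip_width: 0.0642
clock: 12.45
position: [0.4594, 0.1318, 0.1152]
tool_rot: [3.14, 0.006, 2.751]
force: [0.0, 0.5, -0.0]
grip_width: 0.0849
clock: 12.65
position: [0.4598, 0.132, 0.116]
tool_rot: [3.139, 0.007, 2.751]
force: [0.9, 0.6, -0.1]
grip_width: 0.0855
[0.46002473 0.13262917 0.11561003] [3.13933202 0.00636049 2.75228473] [-0.44648997  0.46926814  0.05154089  2.08575665 -0.0371075   0.58133519
  0.81186653]
```

View pics/e.png

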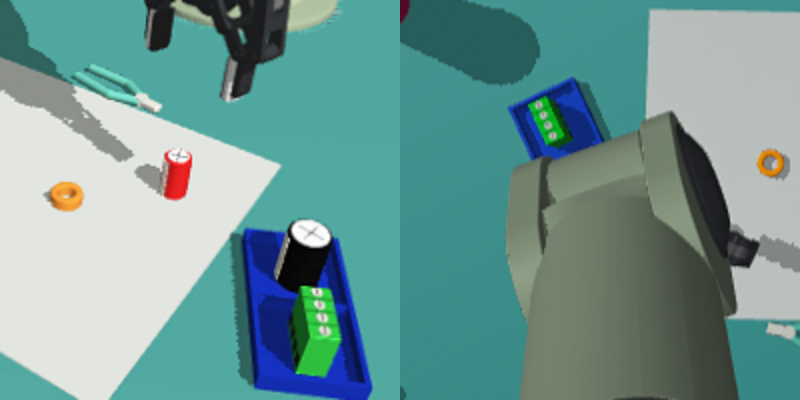

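```bash
python3 -m jog '[{"delta_pos":[0,0,-30],"spin":0,"claw":0},{"delta_pos":[0,0,-60],"spin":0,"claw":0},{"delta_pos":[0,0,-84],"spin":0,"claw":0},{"delta_pos":[0,0,-94],"spin":0,"claw":0},{"delta_pos":[0,0,-99],"spin":0,"claw":0},{"delta_pos":[0,0,-99],"spin":0,"claw":0.3},{"delta_pos":[0,0,-99],"spin":0,"claw":0.5},{"delta_pos":[0,0,-99],"spin":0,"claw":0.55}]' 40
python3 - <<'E'
from h import *
s=eyes.grab_frame('scene');cv2.imwrite('pics/f.png',cv2.resize(s[130:260,335:465],(520,520),interpolation=2))
E
```

```text
clock: 13.55
position: [0.4606, 0.1329, 0.0175]
tool_rot: [3.138, 0.007, 2.752]
force: [0.8, 0.1, 0.1]
grip_width: 0.0441
```

View pics/f.png

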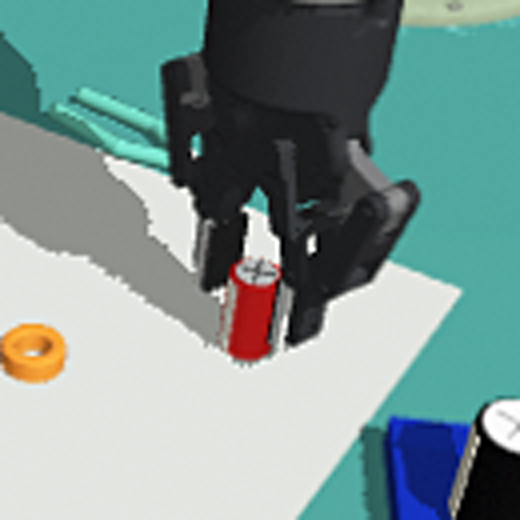

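```bash
python3 -m jog '[{"delta_pos":[0,0,0],"spin":0,"claw":1},{"delta_pos":[0,0,0],"spin":0,"claw":1},{"delta_pos":[0,0,0],"spin":0,"claw":1},{"delta_pos":[0,0,0],"spin":0,"claw":1},{"delta_pos":[0,0,0],"spin":0,"claw":1}]' 40;  python3 -m jog '[{"delta_pos":[0,0,10],"spin":0,"claw":1},{"delta_pos":[0,0,35],"spin":0,"claw":1},{"delta_pos":[0,0,65],"spin":0,"claw":1},{"delta_pos":[3,-15,80],"spin":0,"claw":1},{"delta_pos":[11,-45,85],"spin":0,"claw":1},{"delta_pos":[20,-77,85],"spin":0,"claw":1},{"delta_pos":[28,-109,85],"spin":0,"claw":1},{"delta_pos":[37,-141,85],"spin":0,"claw":1}]'; python3 -m jog '[{"delta_pos":[8,-32,0],"spin":0,"claw":1},{"delta_pos":[17,-64,0],"spin":0,"claw":1},{"delta_pos":[25,-96,0],"spin":0,"claw":1},{"delta_pos":[33,-128,0],"spin":0,"claw":1},{"delta_pos":[42,-160,0],"spin":0,"claw":1},{"delta_pos":[50,-192,0],"spin":0,"claw":1},{"delta_pos":[58,-224,0],"spin":0,"claw":1},{"delta_pos":[67,-256,0],"spin":0,"claw":1}]'
```

```text
clock: 14.1
position: [0.4608, 0.133, 0.018]
tool_rot: [3.138, 0.008, 2.752]
force: [-1.6, -0.3, 10.6]
grip_width: 0.0233
clock: 14.9
position: [0.498, -0.0093, 0.1039]
tool_rot: [3.137, 0.009, 2.752]
force: [-0.6, 0.6, -0.3]
grip_width: 0.0233
clock: 15.7
position: [0.5651, -0.2668, 0.1048]
tool_rot: [3.137, 0.009, 2.752]
force: [-0.7, 0.4, -0.3]
grip_width: 0.0234
```

```bash
python3 -m jog '[{"delta_pos":[7,-27,0],"spin":0,"claw":1},{"delta_pos":[11,-45,0],"spin":0,"claw":1},{"delta_pos":[14,-53,-5],"spin":0,"claw":1},{"delta_pos":[14,-53,-25],"spin":0,"claw":1},{"delta_pos":[14,-53,-45],"spin":0,"claw":1},{"delta_pos":[14,-53,-45],"spin":0,"claw":1}]'
python3 - <<'E'
from h import *
s=eyes.grab_frame('scene');cv2.imwrite('pics/g.png',np.hstack([cv2.resize(s[80:240,140:300],(400,400),interpolation=2),cv2.resize(eyes.grab_frame('top')[130:290,370:530],(400,400))]))
print(bot.observe()['position'])
E
```

```text
clock: 16.3
position: [0.5778, -0.3182, 0.0576]
tool_rot: [3.137, 0.005, 2.753]
force: [-0.2, -0.0, -0.5]
grip_width: 0.0234
[ 0.57911983 -0.31917262  0.06022826]
```

View pics/g.png

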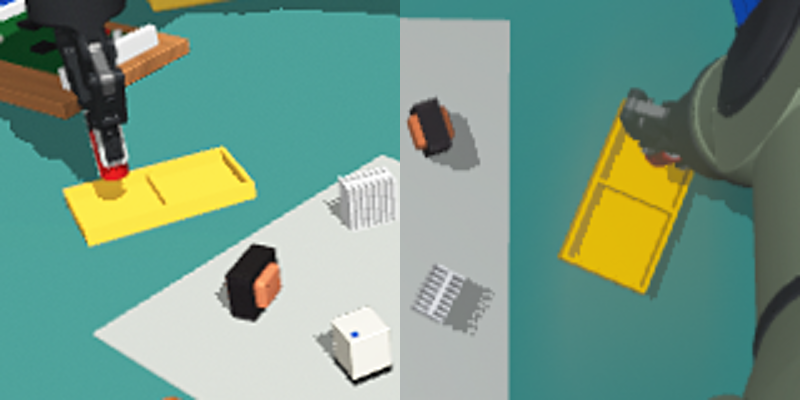

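Above the far yellow compartment, cap held upright. Lower to contact.

```bash
python3 -m jog '[{"delta_pos":[0,-1,-15],"spin":0,"claw":1},{"delta_pos":[0,-1,-26],"spin":0,"claw":1},{"delta_pos":[0,-1,-33],"spin":0,"claw":1},{"delta_pos":[0,-1,-36],"spin":0,"claw":1},{"delta_pos":[0,-1,-37.5],"spin":0,"claw":1},{"delta_pos":[0,-1,-38.5],"spin":0,"claw":1},{"delta_pos":[0,-1,-38.5],"spin":0,"claw":1}]'
```

```text
clock: 17.1
position: [0.5793, -0.3203, 0.0221]
tool_rot: [3.137, 0.009, 2.753]
force: [0.5, -0.3, -1.1]
grip_width: 0.0234
```

```bash
python3 -m jog '[{"delta_pos":[0,0,-0.5],"spin":0,"claw":1},{"delta_pos":[0,0,-1],"spin":0,"claw":1},{"delta_pos":[0,0,-1],"spin":0,"claw":1}]'
```

```text
clock: 17.4
position: [0.5795, -0.3203, 0.022]
tool_rot: [3.137, 0.009, 2.753]
force: [-3.8, 2.6, 11.9]
grip_width: 0.0235
```

```bash
python3 -m jog '[{"delta_pos":[0,0,0],"spin":0,"claw":0.65},{"delta_pos":[0,0,0],"spin":0,"claw":0.55},{"delta_pos":[0,0,0],"spin":0,"claw":0.5},{"delta_pos":[0,0,0],"spin":0,"claw":0.5},{"delta_pos":[0,0,10],"spin":0,"claw":0.5},{"delta_pos":[0,0,35],"spin":0,"claw":0.5},{"delta_pos":[0,0,65],"spin":0,"claw":0.4},{"delta_pos":[0,0,90],"spin":0,"claw":0}]'; python3 -m jog '[{"delta_pos":[-18,27,0],"spin":-0.03,"claw":0},{"delta_pos":[-36,55,0],"spin":-0.06,"claw":0},{"delta_pos":[-54,82,0],"spin":-0.09,"claw":0},{"delta_pos":[-72,110,0],"spin":-0.11,"claw":0},{"delta_pos":[-90,137,0],"spin":-0.11,"claw":0},{"delta_pos":[-108,164,0],"spin":-0.11,"claw":0},{"delta_pos":[-124,188,0],"spin":-0.11,"claw":0},{"delta_pos":[-124,188,0],"spin":-0.11,"claw":0}]'; python3 -m jog '[{"delta_pos":[0,0,-30],"spin":0,"claw":0},{"delta_pos":[0,0,-50],"spin":0,"claw":0},{"delta_pos":[0,0,-50],"spin":0,"claw":0}]';python3 - <<'E'
from h import *
s=eyes.grab_frame('scene');cv2.imwrite('pics/i.png',np.hstack([cv2.resize(s[60:240,160:340],(400,400),interpolation=2),cv2.resize(eyes.grab_frame('top')[130:290,370:530],(400,400))]))
o=bot.observe();print(o['position'],o['tool_rot'],o['qpos'])
E
```

```text
clock: 18.2
position: [0.5797, -0.3205, 0.1142]
tool_rot: [3.137, 0.01, 2.753]
force: [0.3, 1.0, 1.1]
grip_width: 0.0644
clock: 19.0
position: [0.4542, -0.1298, 0.1149]
tool_rot: [3.137, 0.009, 2.646]
force: [0.6, -1.0, -1.0]
grip_width: 0.0853
clock: 19.3
position: [0.4535, -0.1298, 0.0636]
tool_rot: [3.138, 0.007, 2.646]
force: [-0.6, 0.9, 0.1]
grip_width: 0.0851
[ 0.4544575  -0.1301822   0.06547112] [3.13682625 0.00944472 2.64511775] [ 0.12464687  0.55650187  0.03891024  2.12889394 -0.05074115  0.44654341
  1.27758476]
```

View pics/i.png

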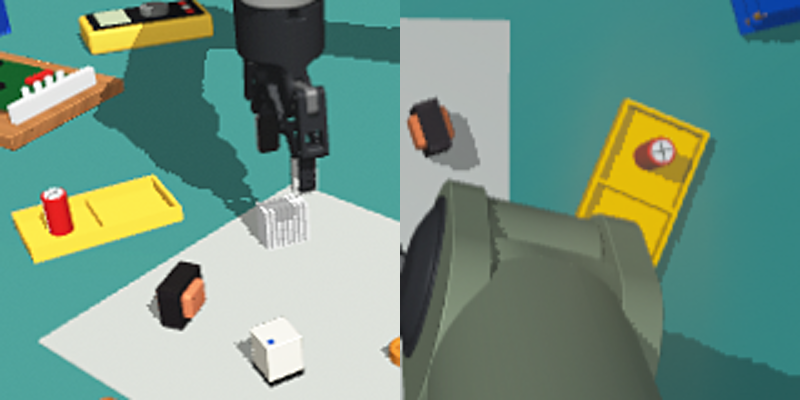

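```bash
python3 -m jog '[{"delta_pos":[1,-2,-20],"spin":0,"claw":0},{"delta_pos":[1,-2,-38],"spin":0,"claw":0},{"delta_pos":[1,-2,-48],"spin":0,"claw":0},{"delta_pos":[1,-2,-48],"spin":0,"claw":0},{"delta_pos":[1,-2,-48],"spin":0,"claw":0.3},{"delta_pos":[1,-2,-48],"spin":0,"claw":0.6},{"delta_pos":[1,-2,-48],"spin":0,"claw":0.8},{"delta_pos":[1,-2,-48],"spin":0,"claw":1}]' 40; python3 -m jog '[{"delta_pos":[0,0,0],"spin":0,"claw":1},{"delta_pos":[0,0,0],"spin":0,"claw":1},{"delta_pos":[0,0,0],"spin":0,"claw":1},{"delta_pos":[0,0,0],"spin":0,"claw":1}]' 40
```

```text
clock: 20.2
position: [0.4557, -0.1322, 0.0179]
tool_rot: [3.137, 0.01, 2.645]
force: [-0.1, -0.4, 0.6]
grip_width: 0.0282
clock: 20.6
position: [0.4558, -0.1322, 0.018]
tool_rot: [3.137, 0.01, 2.645]
force: [-0.8, 0.4, 4.8]
grip_width: 0.0254
```

```bash
python3 -m jog '[{"delta_pos":[0,0,10],"spin":0,"claw":1},{"delta_pos":[0,0,35],"spin":0,"claw":1},{"delta_pos":[0,0,60],"spin":0,"claw":1},{"delta_pos":[5,-15,75],"spin":0,"claw":1},{"delta_pos":[15,-45,75],"spin":0.03,"claw":1},{"delta_pos":[25,-75,75],"spin":0.06,"claw":1},{"delta_pos":[35,-105,75],"spin":0.09,"claw":1},{"delta_pos":[45,-135,75],"spin":0.11,"claw":1}]'; python3 -m jog '[{"delta_pos":[6,-18,0],"spin":0,"claw":1},{"delta_pos":[9,-25,0],"spin":0,"claw":1},{"delta_pos":[9,-25,-15],"spin":0,"claw":1},{"delta_pos":[9,-25,-35],"spin":0,"claw":1},{"delta_pos":[9,-25,-35],"spin":0,"claw":1}]'
python3 - <<'E'
from h import *
s=eyes.grab_frame('scene');cv2.imwrite('pics/j.png',cv2.resize(s[60:240,140:320],(400,400),interpolation=2))
print(bot.observe()['position'])
E
```

```text
clock: 21.4
position: [0.501, -0.2685, 0.0938]
tool_rot: [3.137, 0.01, 2.756]
force: [0.6, 0.4, -0.3]
grip_width: 0.0254
clock: 21.9
position: [0.5084, -0.2914, 0.0562]
tool_rot: [3.136, 0.006, 2.758]
force: [-0.7, -0.2, 0.1]
grip_width: 0.0256
[ 0.50904529 -0.29189743  0.05753222]
```

View pics/j.png

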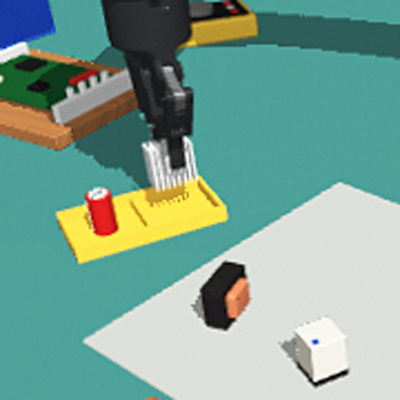

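Heat sink is held upright over the near compartment. Lowering; contact expected at TCP ≈ 22 mm.

```bash
python3 -m jog '[{"delta_pos":[1,0,-15],"spin":0,"claw":1},{"delta_pos":[1,0,-26],"spin":0,"claw":1},{"delta_pos":[1,0,-32],"spin":0,"claw":1},{"delta_pos":[1,0,-34.5],"spin":0,"claw":1},{"delta_pos":[1,0,-35.5],"spin":0,"claw":1},{"delta_pos":[1,0,-36],"spin":0,"claw":1},{"delta_pos":[1,0,-36],"spin":0,"claw":1}]'
```

```text
clock: 22.65
position: [0.5099, -0.2918, 0.0221]
tool_rot: [3.136, 0.007, 2.757]
force: [-3.5, 1.8, 6.7]
grip_width: 0.0253
```

```bash
python3 -m jog '[{"delta_pos":[0,0,0],"spin":0,"claw":0.65},{"delta_pos":[0,0,0],"spin":0,"claw":0.55},{"delta_pos":[0,0,0],"spin":0,"claw":0.5},{"delta_pos":[0,0,0],"spin":0,"claw":0.5},{"delta_pos":[0,0,10],"spin":0,"claw":0.5},{"delta_pos":[0,0,35],"spin":0,"claw":0.5},{"delta_pos":[0,0,75],"spin":0,"claw":0.4},{"delta_pos":[0,0,115],"spin":0,"claw":0}]'; python3 -m jog '[{"delta_pos":[-10,35,30],"spin":0,"claw":0},{"delta_pos":[-20,75,60],"spin":0,"claw":0},{"delta_pos":[-30,115,80],"spin":0,"claw":0},{"delta_pos":[-40,155,100],"spin":0,"claw":0},{"delta_pos":[-50,195,100],"spin":0,"claw":0},{"delta_pos":[-60,235,100],"spin":0,"claw":0},{"delta_pos":[-70,275,100],"spin":0,"claw":0},{"delta_pos":[-70,275,100],"spin":0,"claw":0}]'
python3 - <<'E'
from h import *
s=eyes.grab_frame('scene');t=eyes.grab_frame('top')
cv2.imwrite('pics/k.png',np.hstack([cv2.resize(np.vstack([s[120:220,150:350],s[200:330,340:540][:100]]),(400,400)),cv2.resize(np.vstack([t[155:255,140:340],t[155:255,340:540]]),(400,400))]))
cv2.imwrite('pics/k_s.png',s);cv2.imwrite('pics/k_t.png',t)
print(bot.observe()['position'])
t0=cv2.imread('pics/top0.png');print('diff relay',cv2.absdiff(t,t0)[163:190,318:345].max(),'transf',cv2.absdiff(t,t0)[166:196,368:396].max())
s0=cv2.imread('pics/scene0.png');print('scene diff relay',cv2.absdiff(s,s0)[203:233,272:298].max(),'transf',cv2.absdiff(s,s0)[178:208,230:253].max())
E
```

```text
clock: 23.45
position: [0.5096, -0.2917, 0.1389]
tool_rot: [3.136, 0.007, 2.757]
force: [0.4, 0.4, 0.4]
grip_width: 0.0644
clock: 24.25
position: [0.4386, -0.0123, 0.2398]
tool_rot: [3.135, 0.007, 2.763]
force: [1.1, -0.8, 0.3]
grip_width: 0.0856
[ 0.43952378 -0.01611839  0.2396011 ]
diff relay 12 transf 12
scene diff relay 6 transf 5
```

View pics/k.png

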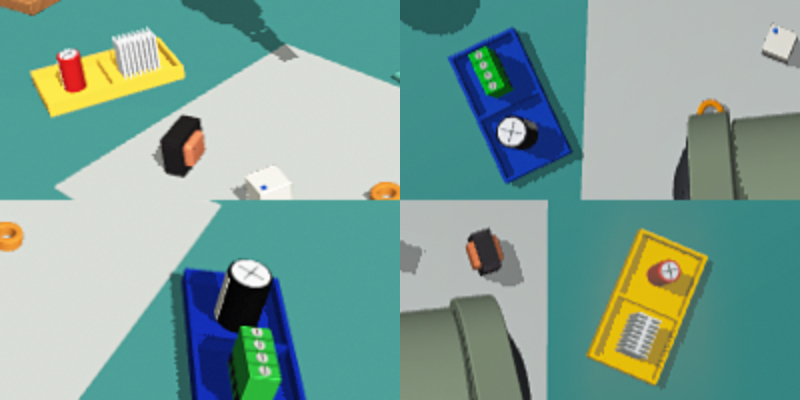

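```bash
python3 -c "
from workcell import bot
print(bot.job_done())"
```

```text
the job is handed in; nothing more can be done
None
```

Both kits are made up and the job is handed in, at about 24.4 s on the robot's clock, well under the 104 s limit. The simulator reports no verdict, so this rests on my own checks.

- **Blue tray:** the big black capacitor and the green terminal block, one per compartment. I placed these first, in that order.
- **Yellow tray:** the red capacitor and the heat sink, one per compartment, placed after the blue tray.
- **Placing:** I lowered each part until the wrist force showed it touching the tray floor, at 2 to 12 N. The tool height at contact matched the 4 mm floor within about 1 mm.
- **Last pictures:** both views, taken with the gripper lifted clear, show all four parts upright and clear of the walls.
- **Relay and transformer:** they match the first pictures within image noise, so neither has moved.

**Small disagreements:**
- Two-view heights came out 1 to 2 mm above the stated ones.
- Triangulation failed on one heat-sink corner and one blue-tray corner because I paired the wrong points. One yellow-tray corner was loose, with a 6 mm gap between the rays. I placed the trays and the heat sink from the top view at the stated heights, with small corrections.
- The colour mask for the red capacitor's top missed by 2 to 3 pixels, so I read the top positions of both capacitors by eye.
- The gripper's reading on the cylinders was about 1.5 mm under their stated diameters.
- I did not measure the parts' heights again after placing them.

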